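Switch the ball sorter to its other tray and feed two balls

TASK

On the little ball sorter, press the raised end of the seesaw gate down with a fingertip so that it rocks over its pivot and slopes to the other side. Then push the two waiting steel balls along the feed ledge and over its lip, so that both roll down the gate into the tray on that other side. Only press and push, never lift or carry the balls or guide them by hand into a tray, leave the other things on the bench where they are, and finish clear of everything.

Things in the scene. Friction and masses are not known exactly. Their poses are not given: they have to be found in the camera images.
- sorter: Fixed ball sorter on a plywood base 220 x 440 x 12 mm. Origin at the base's underside, on the ledge's centre line; the base reaches 100 mm to -x and 120 mm to +x of it. x points from the robot side along the feed ledge to the gate, y along the gate to its left end, z up; turned up to 0.35 rad from the robot's axes. A tray stands at each end of the gate.
- ledge_lip (a point): Middle of the lip of the aluminium feed ledge, on its floor, 120 mm above the table: here balls drop into the gate's trough. The ledge is a channel 38 mm wide inside, reaching 110 mm from here to the sorter's -x; its floor falls 0.05 rad that way. Side rails stand 7 mm and the stop at the robot end 6 mm above the floor: fingertips 11 mm up pass over both.
- gate (a joint): Tilt of the seesaw gate (rad), -0.30 to 0.30, about a level pivot along the sorter's x, 85 mm up. Positive: left (+y) end up, balls roll to the right tray; negative: right end up, balls roll to the left. A steel trough 184 mm long, 44 wide, 27 mm below the lip; far wall up to 138 mm over the table. Top-heavy: rests at either stop, falls over by itself once past level. Under 3 N on a tab moves it.
- tab_left (a point): Middle of the top of the flat steel press tab at the gate's left (+y) end, on the far (+x) side of the trough: 46 mm along the sorter's x, 36 mm along y, free from above; the trough's far wall, 32 mm higher, stands 22 mm from this point to -x. 74 mm from the pivot, at sorter x = 102 mm, moving with the gate: about 124 mm above the table when raised, 80 mm when down.
- tab_right (a point): Middle of the top of the flat steel press tab at the gate's right (-y) end, on the far (+x) side of the trough: 46 mm along the sorter's x, 36 mm along y, free from above; the trough's far wall, 32 mm higher, stands 22 mm from this point to -x. 74 mm from the pivot, at sorter x = 102 mm, moving with the gate: about 124 mm above the table when raised, 80 mm when down.
- tray_left (a point): Middle of the rubber floor of the grey tray at the gate's left (+y) end, 21 mm above the table; 100 x 100 mm inside, side walls 72 mm and outer wall 97 mm above the table, the wall next to the gate 42 mm.
- tray_right (a point): Middle of the rubber floor of the grey tray at the gate's right (-y) end, 21 mm above the table; 100 x 100 mm inside, side walls 72 mm and outer wall 97 mm above the table, the wall next to the gate 42 mm.
- ball_back: Steel ball, diameter 34 mm, the rear of two on the ledge (nearer the robot, against the stop); origin at its centre.
- ball_front: Steel ball, diameter 34 mm, the front one, next to the first; origin at its centre, which has about 60 mm to go to the lip.
- oil_bottle: Bystander: small bottle 32 mm across, 85 mm high, standing on the sorter's base left of the ledge; origin under its middle.
- gear: Bystander: white plastic gear 50 mm across, 26 mm high, lying on the sorter's base right of the ledge; origin under its middle.
- multimeter: Bystander: meter 150 x 75 x 40 mm lying on the table; origin under its middle.
- circuit_board: Bystander: circuit board 130 x 100 x 40 mm; origin under its middle.
- tape_roll: Bystander: black tape roll 90 mm across, 19 mm high; origin under its middle.
- screwdriver: Bystander: screwdriver 180 mm long lying on the table.
- spares_jar: Bystander: jar 70 mm across, 100 mm high; origin under its middle.
Not all that is in view belongs to the job. What is shaped like the ball_front but blue or green is not meant.

How it is judged:
By the outcome, as a careful person would: the job done as asked, in the order asked, and still so for the second after the job is handed in, with the robot touching nothing.
It also fails if it takes over 48 s, if anything falls off the work surface, if the arm or the gripper's body presses on something with over 40 N, if the wrist force passes 120 N, or if a joint passes its speed limit or range.

ROBOT

A 7-joint arm with a two-finger parallel gripper is mounted at the origin on the work surface. World frame = base frame: x ahead of the robot, y to its left, z up, the work surface at z = 0. Lengths are in m, angles in rad, forces in N, time in s.
With the tool pointing down it reaches from about 0.4 to 0.85 m from the base axis. Payload 4.5 kg.
Tool frame: the origin (TCP) lies midway between the tips of the shut fingers; the grasp point (between the pads) lies 19 mm behind it; z points along the fingers, y is the direction in which the jaws open and shut (so a half turn about z gives the same grasp; the last joint's range is limited). The gripper opens to 88 mm and grips with 3 to 60 N. Pads are 18 mm wide; open, the fingers measure 123 mm over their backs; the gripper's body (75 mm by 187 mm) begins 45 mm behind the grasp point.
Start: joints at [1.356, 0.689, -0.195, 1.565, 0.157, 0.902, -0.215], TCP at [0.154, -0.606, 0.239] pointing down, gripper open.
Joint ranges: [-3.01, 3.01], [-0.46, 2.08], [-1.47, 1.51], [0.13, 2.56], [-1, 4.14], [0.04, 2.09], [-2.66, 2.66]. Speed limits (rad/s): [2.57, 2.57, 3.14, 3.14, 3.14, 3.14, 3.14].

INTERFACE

Orientations are given as a unit quaternion [x, y, z, w].
In Python, from plant import get_state, snapshot, finish_job, regions_of gives the robot as it stands.
- The arm moves only by the tool send_rows, never from a script. Its argument "series" is a list of rows, each an object of numbers: "grip": the opening, from 0 (shut) to 1 (fully open); "dx", "dy", "dz": the shift along the tool's x, y, z in mm; "turn": the turn about the tool's z in rad. A call has 1 to 20 rows; each row shifts and turns the commanded pose from where the row before left it, along the tool's axes as they then stand; what a row does not reach is not made up. A row lasts 1/10 s, in which the tool goes at most 50 mm and 8.59 degrees, less where a joint would pass 70% of its speed; a pose out of reach is approached as far as the arm can. A call is refused whole if a number of a shift passes 50 or a number of a turn 0.15, either way. A call with a gripper value outside its range is refused whole. The fingers move at their own pace and stop on an object; "force" is the grip in N (left out, the last holds). Time passes only in rows, so rows that do not move let the fingers close. It gives the time, the measured TCP pose, the force and the opening at its end, in the units of the state.
- get_state(): the state, without advancing time (a new reading comes with each control period).
- snapshot(name): name is "side" or "top" or "wrist"; returns a dict with "img" (384x512x3 uint8, red, green, blue), "depth" (384x512 float32, m along the optical axis (not along the pixel's ray), 0 where there is no reading), "fov_y" (degrees; the focal length in pixels is half the picture's height over the tangent of half this angle, whatever the lens; pixels are square), "cx", "cy" (the principal point, pixels), "R" (3x3) and "t" (3): a world point X has camera coordinates R X + t. Camera axes: x right, y down, z forward; pixel columns grow to the right and rows downward; lengths in m; the calibration is good to about 2 mm. A picture is of the moment at which its call begins.
- finish_job(): hands the job in, once; it reports no verdict.
Trained networks look in a picture, given as the dict that the camera call returned (one of the last four; its "shot" number tells which), for a name from the list of things; names that differ only in an ending like _2 or _b are one class to them, and where a whole thing is asked for, a point or a joint stands for the part that bears it (a point fixed in the world has none). Each returns a list of dicts, best first, with "score" (0 to 1); they miss things now and then, are a little off and sometimes report something else, mostly with a low value. They report only what shows in the picture. A call takes as long as a camera call. They do not tell look-alikes from the thing itself.
- regions_of(picture, target): "pixels" (384x512 bool, what is visible of it) and "extent" ([left, top, right, bottom] in pixels, round what is visible of it).
The state is a dict: "clock": time; "q": joint angles; "qd": joint speeds; "joint_torque": joint torques, N m; "tool_pos": TCP position; "eef_rot": TCP orientation; "contact_force": force on the tool from outside, world axes, zero at the start; "moment": the same for the moment, N m; "opening": opening from 0.0 (shut) to 1.0 (fully open).
Only numpy, scipy, OpenCV 4.12 (cv2) and the standard library are available. Lean on these libraries where they do the work, as an engineer would, in place of code of your own. Each camera call takes 0.05 s, during which the arm holds its last target.

## Working session

There is one attempt and no reset: what is moved stays moved. The work goes in short steps, Python scripts to look and compute and a tool call to move; the robot and the scene stay as the last step left them, time stands still between calls to the robot, and variables do not carry over. Pictures are saved under pics/ and viewed, and the job is handed in when it is done.

Besides the shell and the picture viewer there is one more tool, called after "Emit:" in YAML: its name, and indented under it one key for each argument. send_rows: Moves the arm, as the interface text tells. Its arguments: {"type":"object","properties":{"series":{"type":"array","items":{"type":"object","properties":{"grip":{"type":"number"},"dx":{"type":"number"},"dy":{"type":"number"},"dz":{"type":"number"},"turn":{"type":"number"}}}},"force":{"type":"number"}},"required":["series"]}

```bash
mkdir -p pics
cat > h.py <<'E'
import numpy as np, cv2
from plant import get_state, snapshot, finish_job, regions_of
def f(p): return p["img"].shape[0]/2/np.tan(np.radians(p["fov_y"])/2)
def world(p,u,v,d=None):
    if d is None: d=p["depth"][int(v),int(u)]
    F=f(p); c=np.array([(u-p["cx"])/F*d,(v-p["cy"])/F*d,d])
    return p["R"].T@(c-p["t"])
def cloud(p):
    v,u=np.mgrid[0:384,0:512]; d=p["depth"]; F=f(p)
    c=np.stack([(u-p["cx"])/F*d,(v-p["cy"])/F*d,d],-1)
    return (c-p["t"])@p["R"]
def proj(p,X):
    c=p["R"]@np.array(X)+p["t"]; F=f(p); return c[0]/c[2]*F+p["cx"],c[1]/c[2]*F+p["cy"]
def save(p,n): cv2.imwrite(f"pics/{n}.png",cv2.cvtColor(p["img"],cv2.COLOR_RGB2BGR))
E
python3 - <<'E'
from h import *
import pickle
s=get_state(); print(s)
for n in ["side","top"]:
    p=snapshot(n); save(p,n+"0"); pickle.dump(p,open(n+"0.pkl","wb"))
    C=cloud(p)
    for t in ["sorter","ball_front","ball_back","gate","tab_left","tab_right","tray_left","tray_right","ledge_lip","oil_bottle","gear"]:
        try:
            for r in regions_of(p,t)[:3]:
                m=r["pixels"]&(p["depth"]>0); print(n,t,round(r["score"],2),r["extent"],m.sum(),np.median(C[m],0).round(3) if m.any() else None)
        except Exception as e: print(n,t,e)
E
```

```text
{'clock': 0.0, 'q': array([ 1.35581795,  0.68997803, -0.19448782,  1.56633529,  0.15727375,
        0.90249577, -0.21508679]), 'qd': array([ 0.00036433,  0.00149187,  0.00073427, -0.00057409, -0.00024788,
        0.00025865,  0.00078875]), 'joint_torque': array([ 7.21799734e-04, -5.27554929e+01, -1.26691740e+00, -1.53430098e+01,
       -5.27141453e-02,  6.57298457e-03,  1.72931022e-04]), 'tool_pos': array([ 0.15367693, -0.60516274,  0.23791541]), 'eef_rot': array([ 9.92269494e-01,  1.24098410e-01, -1.77217500e-04, -8.97425609e-04]), 'contact_force': array([ 0.23509541, -1.12055213, -0.29330896]), 'moment': array([ 0.03563092, -0.09289672,  0.0122665 ]), 'opening': 1.0021533918162957}
side sorter 0.58 [202.5, 159.5, 303.7, 262.4] 6146 [0.532 0.033 0.033]
side ball_front 0.69 [274.1, 204.5, 280.4, 229.5] 213 [0.434 0.092 0.057]
side ball_front 0.62 [312.2, 179.6, 321.7, 186.9] 66 [ 0.291 -0.187  0.024]
side ball_front 0.54 [165.4, 211.8, 177.5, 219.3] 85 [0.755 0.041 0.025]
side ball_back 0.54 [262.4, 170.4, 273.1, 181.0] 100 [ 0.459 -0.032  0.138]
side gate 0.73 [204.6, 171.3, 247.0, 
[... 1376 characters left out ...]
1294 [0.428 0.442 0.032]
top tab_left 0.59 [235.9, 140.7, 303.7, 179.4] 1682 [ 0.585 -0.009  0.104]
top tab_right 0.9 [236.3, 138.7, 303.6, 180.8] 1659 [ 0.586 -0.007  0.105]
top tab_right 0.29 [194.3, 127.8, 349.5, 239.0] 10123 [ 0.533 -0.015  0.018]
top tray_left 0.66 [194.0, 131.8, 350.5, 239.1] 10111 [ 0.533 -0.016  0.018]
top tray_left 0.22 [385.0, 197.8, 436.1, 252.6] 1424 [ 0.412 -0.431  0.011]
top ledge_lip 0.88 [193.4, 130.3, 347.3, 240.5] 9950 [ 0.533 -0.015  0.018]
top oil_bottle 0.49 [371.4, 260.0, 387.7, 309.6] 327 [ 0.213 -0.329  0.022]
top oil_bottle 0.45 [231.9, 208.8, 241.8, 218.7] 106 [0.431 0.075 0.07 ]
top gear 0.65 [387.3, 200.6, 434.6, 253.3] 1384 [ 0.41  -0.431  0.011]
```

Run:
```python
from h import *
import pickle
for n,(a,b,c,d) in dict(side=(180,340,140,280),top=(180,370,110,255)).items():
    p=pickle.load(open(n+"0.pkl","rb")); im=cv2.cvtColor(p["img"],cv2.COLOR_RGB2BGR)
    cv2.imwrite(f"pics/{n}crop.png",cv2.resize(im[c:d,a:b],None,fx=4,fy=4,interpolation=cv2.INTER_CUBIC))
p=pickle.load(open("top0.pkl","rb"));C=cloud(p)
print("top cam",-p["R"].T@p["t"]);
```

```text
top cam [ 3.71185744e-01 -9.18615804e-04  1.15645866e+00]
```

View pics/top0.png

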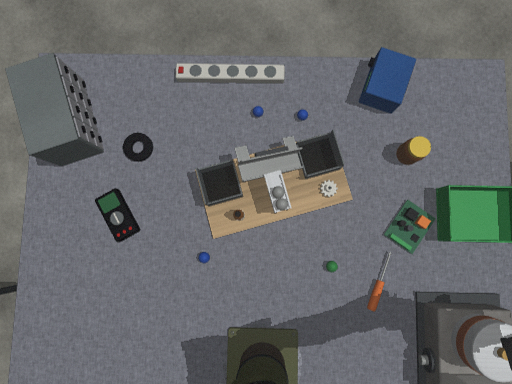

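View pics/topcrop.png

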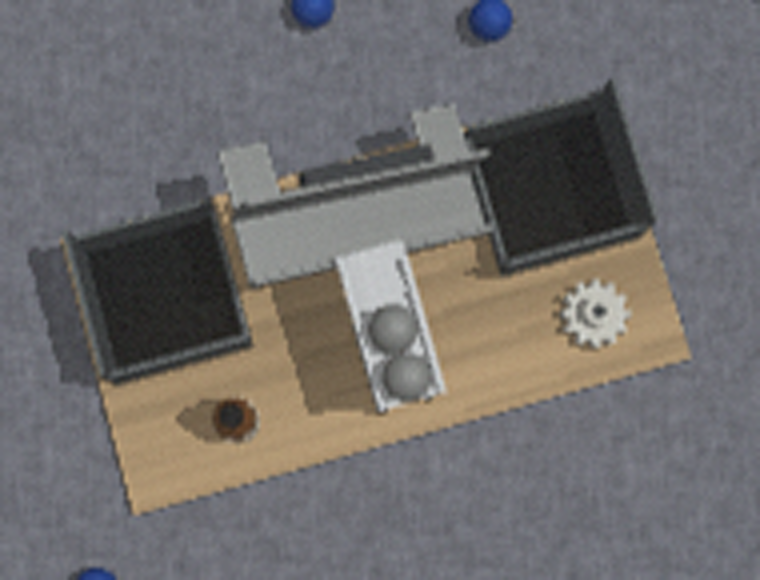

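View pics/sidecrop.png

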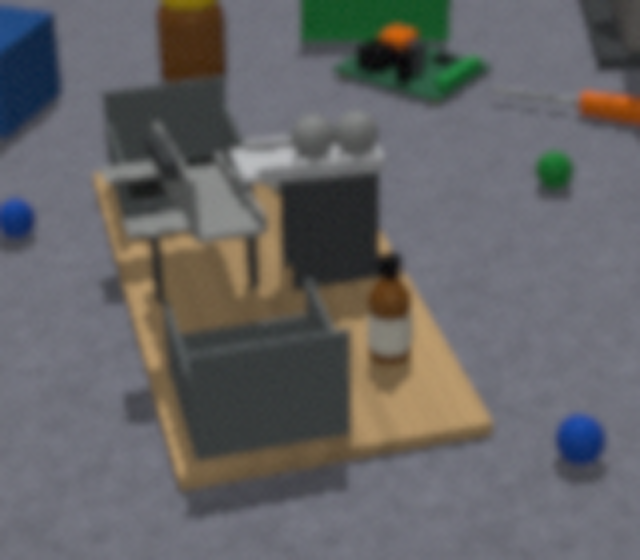

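Run:
```python
from h import *
import pickle
p=pickle.load(open("top0.pkl","rb"));C=cloud(p)
def pl(u,v,z):
    o=-p["R"].T@p["t"]; w=world(p,u,v,1.0)-o; return o+w*(z-o[2])/w[2]
P=lambda x,y:(180+x/4-.375,110+y/4-.375)
L=pl(*P(135,515),.012);R=pl(*P(690,358),.012);print(L,R,np.linalg.norm(L-R))
e=(L-R)[:2]; yaw=np.arctan2(-e[0],e[1]); print("yaw",yaw)
ex=np.array([np.cos(yaw),np.sin(yaw)]);ey=np.array([-ex[1],ex[0]])
O=(L+R)[:2]/2+.1*ex; print("O",O)
for n,q in dict(front=(392,328),back=(407,377)).items():
    b=pl(*P(*q),.117+.017);print(n,b,(b[:2]-O)@ex,(b[:2]-O)@ey)
# cloud in sorter frame
S=np.stack([(C[...,:2]-O)@ex,(C[...,:2]-O)@ey,C[...,2]],-1)
def rep(n,m): 
    q=S[m]; print(n,m.sum(),q.min(0).round(3),np.median(q,0).round(3),q.max(0).round(3))
for s,sg in(("L",1),("R",-1)):
    m=(abs(S[...,0]-.102)<.02)&(abs(sg*S[...,1]-.074)<.012)&(S[...,2]>.03); rep("tab"+s,m)
m=(S[...,0]<.05)&(S[...,0]>-.1)&(abs(S[...,1])<.03)&(S[...,2]>.1);rep("ledge",m)
rep("balls",m&(S[...,2]>.132))
rep("base",(S[...,2]>.008)&(S[...,2]<.018)&(abs(S[...,0])<.15)&(abs(S[...,1])<.25))
for z in(.1,):
  m=(S[...,0]>.04)&(S[...,0]<.09)&(abs(S[...,1])<.1)&(S[...,2]>.05)
  for y in np.arange(-.09,.1,.03):
    mm=m&(abs(S[...,1]-y)<.015); rep("gate y%.2f"%y,mm)
```

```text
[0.36273911 0.15340383 0.012     ] [ 0.49031923 -0.26358863  0.012     ] 0.4360727016883349
yaw 0.2969093302944246
O [ 0.5221537  -0.02583578]
front [ 0.49391704 -0.03371834  0.134     ] -0.02930734011211829 0.0007234388559535487
back [ 0.46067287 -0.04443893  0.134     ] -0.0642334042238577 0.00019804119354888906
tabL 107 [0.083 0.062 0.119] [0.103 0.073 0.126] [0.122 0.084 0.131]
tabR 94 [ 0.084 -0.086  0.075] [ 0.105 -0.074  0.08 ] [ 0.122 -0.062  0.087]
ledge 722 [-0.081 -0.024  0.1  ] [-0.026  0.002  0.122] [0.049 0.03  0.153]
balls 238 [-0.081 -0.016  0.132] [-0.048  0.001  0.144] [-0.015  0.017  0.153]
base 4653 [-0.101 -0.219  0.008] [-0.039  0.031  0.012] [0.119 0.22  0.018]
gate y-0.09 100 [ 0.04  -0.099  0.061] [ 0.071 -0.084  0.071] [ 0.09  -0.075  0.113]
gate y-0.06 192 [ 0.04  -0.075  0.066] [ 0.069 -0.059  0.078] [ 0.09  -0.045  0.128]
gate y-0.03 206 [ 0.04  -0.045  0.077] [ 0.07  -0.03   0.087] [ 0.089 -0.015  0.136]
gate y0.00 217 [ 0.04  -0.015  0.086] [0.07  0.    0.097] [0.089 0.015 0.147]
gate y0.03 201 [0.04  0.015 0.096] [0.068 0.029 0.106] [0.089 0.045 0.157]
gate y0.06 194 [0.04  0.045 0.104] [0.066 0.06  0.113] [0.089 0.075 0.161]
gate y0.09 71 [0.04  0.075 0.113] [0.063 0.08  0.119] [0.088 0.087 0.143]
```

Emit:
send_rows:
  series:
    - {"grip": 0,"turn": -0.14}
    - {"grip": 0,"turn": -0.14}
    - {"grip": 0,"turn": -0.14}
    - {"grip": 0,"turn": -0.14}
    - {"grip": 0,"turn": -0.14}
    - {"grip": 0,"turn": -0.14}
    - {"grip": 0,"turn": -0.14}
    - {"grip": 0,"turn": -0.14}
    - {"grip": 0,"turn": -0.14}
    - {"grip": 0,"turn": -0.14}
    - {"grip": 0,"turn": -0.14}
    - {"grip": 0,"turn": -0.08}
    - {"grip": 0}

```text
schema error: expected keys grip, dx, dy, dz, turn
```

```bash
cat >> h.py <<'E'
from scipy.spatial.transform import Rotation as Ro
YAW=.297; EX=np.array([np.cos(YAW),np.sin(YAW)]);EY=np.array([-EX[1],EX[0]]);O=np.array([.5222,-.0258])
def where():
    s=get_state(); R=Ro.from_quat(s["eef_rot"]); M=R.as_matrix(); d=s["tool_pos"][:2]-O
    print("t",round(s["clock"],2),"sorter",(d@EX).round(4),(d@EY).round(4),"z",s["tool_pos"][2].round(4),"world",s["tool_pos"].round(4),"q",s["q"].round(2),"F",s["contact_force"].round(1),"open",round(s["opening"],3),"tool y yaw err",round(np.arctan2(M[1,1],M[0,1])-YAW,4),"tilt",M[:2,2].round(4))
    return s,M
def to(x,y,z):
    s,M=where(); w=np.append(O+x*EX+y*EY,z); print("tool shift mm",((M.T@(w-s["tool_pos"]))*1000).round(1))
E
python3 -c "
from h import *
to(.104,.074,.2)"
```

```text
t 1.2 sorter -0.5219 -0.4468 z 0.2388 world [ 0.1539 -0.6058  0.2388] q [ 1.36  0.69 -0.19  1.57  0.16  0.9  -0.22] F [-0.5  0.5 -0.2] open 0.999 tool y yaw err -1.619 tilt [ 0.     -0.0001]
tool shift mm [ 600.1 -550.4   38.7]
```

Emit:
send_rows:
  series:
    - {"grip": 0,"dx": 0,"dy": 0,"dz": 0,"turn": -0.14}
    - {"grip": 0,"dx": 0,"dy": 0,"dz": 0,"turn": -0.14}
    - {"grip": 0,"dx": 0,"dy": 0,"dz": 0,"turn": -0.14}
    - {"grip": 0,"dx": 0,"dy": 0,"dz": 0,"turn": -0.14}
    - {"grip": 0,"dx": 0,"dy": 0,"dz": 0,"turn": -0.14}
    - {"grip": 0,"dx": 0,"dy": 0,"dz": 0,"turn": -0.14}
    - {"grip": 0,"dx": 0,"dy": 0,"dz": 0,"turn": -0.14}
    - {"grip": 0,"dx": 0,"dy": 0,"dz": 0,"turn": -0.14}
    - {"grip": 0,"dx": 0,"dy": 0,"dz": 0,"turn": -0.14}
    - {"grip": 0,"dx": 0,"dy": 0,"dz": 0,"turn": -0.14}
    - {"grip": 0,"dx": 0,"dy": 0,"dz": 0,"turn": -0.14}
    - {"grip": 0,"dx": 0,"dy": 0,"dz": 0,"turn": -0.08}
    - {"grip": 0,"dx": 0,"dy": 0,"dz": 0,"turn": 0}

```text
clock: 2.5
tool_pos: [0.1537, -0.6058, 0.2385]
eef_rot: [0.594, 0.804, 0.0, 0.0]
contact_force: [-0.5, -0.0, -0.2]
opening: 0.006
```

```bash
python3 -c "
from h import *
to(.104,.074,.239)"
```

```text
t 2.5 sorter -0.5221 -0.4468 z 0.2385 world [ 0.1537 -0.6058  0.2385] q [ 1.59  0.75 -0.65  1.55  0.51  1.01  1.1 ] F [-0.5 -0.  -0.2] open 0.006 tool y yaw err 0.0008 tilt [0.0002 0.0003]
tool shift mm [ 5.203e+02  6.266e+02 -2.000e-01]
```

Emit:
send_rows:
  series:
    - {"grip": 0,"dx": 20,"dy": 24,"dz": 0,"turn": 0}
    - {"grip": 0,"dx": 26,"dy": 31,"dz": 0,"turn": 0}
    - {"grip": 0,"dx": 26,"dy": 31,"dz": 0,"turn": 0}
    - {"grip": 0,"dx": 26,"dy": 31,"dz": 0,"turn": 0}
    - {"grip": 0,"dx": 26,"dy": 31,"dz": 0,"turn": 0}
    - {"grip": 0,"dx": 26,"dy": 31,"dz": 0,"turn": 0}
    - {"grip": 0,"dx": 26,"dy": 31,"dz": 0,"turn": 0}
    - {"grip": 0,"dx": 26,"dy": 31,"dz": 0,"turn": 0}
    - {"grip": 0,"dx": 26,"dy": 31,"dz": 0,"turn": 0}
    - {"grip": 0,"dx": 26,"dy": 31,"dz": 0,"turn": 0}
    - {"grip": 0,"dx": 26,"dy": 31,"dz": 0,"turn": 0}
    - {"grip": 0,"dx": 26,"dy": 31,"dz": 0,"turn": 0}
    - {"grip": 0,"dx": 26,"dy": 31,"dz": 0,"turn": 0}
    - {"grip": 0,"dx": 26,"dy": 31,"dz": 0,"turn": 0}
    - {"grip": 0,"dx": 26,"dy": 31,"dz": 0,"turn": 0}
    - {"grip": 0,"dx": 26,"dy": 31,"dz": 0,"turn": 0}
    - {"grip": 0,"dx": 26,"dy": 31,"dz": 0,"turn": 0}
    - {"grip": 0,"dx": 26,"dy": 31,"dz": 0,"turn": 0}
    - {"grip": 0,"dx": 26,"dy": 31,"dz": 0,"turn": 0}
    - {"grip": 0,"dx": 20,"dy": 24,"dz": 0,"turn": 0}

```text
clock: 4.5
tool_pos: [0.5852, 0.0607, 0.239]
eef_rot: [0.595, 0.804, 0.001, 0.0]
contact_force: [0.2, -0.7, -0.2]
opening: 0.008
```

```bash
python3 -c "
from h import *
to(.104,.074,.135)
p=snapshot('wrist');save(p,'w1');C=cloud(p)
d=C[...,:2]-O;S=np.stack([d@EX,d@EY,C[...,2]],-1)
m=(abs(S[...,0]-.102)<.03)&(abs(S[...,1]-.074)<.03)&(abs(S[...,2]-.125)<.012)&(p['depth']>0)
print(m.sum(), S[m].min(0),S[m].mean(0),S[m].max(0))"
```

```text
t 4.5 sorter 0.0855 0.0642 z 0.239 world [0.5852 0.0607 0.239 ] q [ 0.15  0.69 -0.58  1.67  0.45  0.92 -0.3 ] F [ 0.2 -0.7 -0.2] open 0.008 tool y yaw err 0.0003 tilt [0.0011 0.0011]
tool shift mm [  9.7  18.3 104. ]
1634 [0.07203392 0.04401178 0.11627311] [0.09945324 0.06976255 0.12424935] [0.12365479 0.08865478 0.13686867]
```

View pics/w1.png

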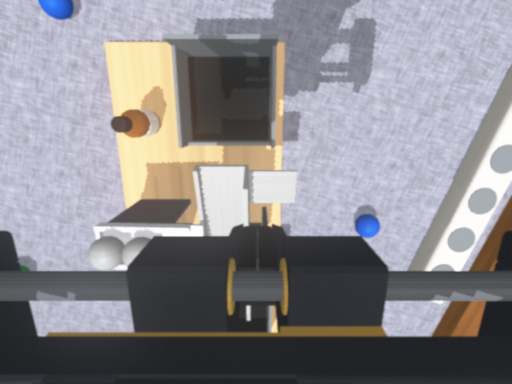

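Emit:
send_rows:
  series:
    - {"grip": 0,"dx": 5,"dy": 9,"dz": 0,"turn": 0}
    - {"grip": 0,"dx": 5,"dy": 9,"dz": 0,"turn": 0}
    - {"grip": 0,"dx": 0,"dy": 0,"dz": 20,"turn": 0}
    - {"grip": 0,"dx": 0,"dy": 0,"dz": 30,"turn": 0}
    - {"grip": 0,"dx": 0,"dy": 0,"dz": 30,"turn": 0}
    - {"grip": 0,"dx": 0,"dy": 0,"dz": 14,"turn": 0}
    - {"grip": 0,"dx": 0,"dy": 0,"dz": 5,"turn": 0}
    - {"grip": 0,"dx": 0,"dy": 0,"dz": 0,"turn": 0}

```text
clock: 5.35
tool_pos: [0.5985, 0.0723, 0.1398]
eef_rot: [0.595, 0.804, -0.0, 0.0]
contact_force: [-0.5, -0.5, 0.4]
opening: 0.007
```

```bash
python3 -c "
from h import *
to(.104,.074,.092)"
```

```text
t 5.35 sorter 0.1017 0.0715 z 0.1398 world [0.5985 0.0723 0.1398] q [ 0.08  0.83 -0.5   1.71  0.55  0.75 -0.4 ] F [-0.5 -0.5  0.4] open 0.007 tool y yaw err 0.0001 tilt [-0.     -0.0002]
tool shift mm [ 2.5  2.3 47.8]
```

Emit:
send_rows:
  series:
    - {"grip": 0,"dx": 2,"dy": 2,"dz": 0,"turn": 0}
    - {"grip": 0,"dx": 0,"dy": 0,"dz": 5,"turn": 0}
    - {"grip": 0,"dx": 0,"dy": 0,"dz": 4,"turn": 0}
    - {"grip": 0,"dx": 0,"dy": 0,"dz": 4,"turn": 0}
    - {"grip": 0,"dx": 0,"dy": 0,"dz": 4,"turn": 0}
    - {"grip": 0,"dx": 0,"dy": 0,"dz": 4,"turn": 0}
    - {"grip": 0,"dx": 0,"dy": 0,"dz": 4,"turn": 0}
    - {"grip": 0,"dx": 0,"dy": 0,"dz": 4,"turn": 0}
    - {"grip": 0,"dx": 0,"dy": 0,"dz": 4,"turn": 0}
    - {"grip": 0,"dx": 0,"dy": 0,"dz": 4,"turn": 0}
    - {"grip": 0,"dx": 0,"dy": 0,"dz": 4,"turn": 0}
    - {"grip": 0,"dx": 0,"dy": 0,"dz": 4,"turn": 0}
    - {"grip": 0,"dx": 0,"dy": 0,"dz": 3,"turn": 0}
    - {"grip": 0,"dx": 0,"dy": 0,"dz": 0,"turn": 0}

```text
clock: 6.75
tool_pos: [0.5994, 0.075, 0.0912]
eef_rot: [0.594, 0.804, -0.0, -0.0]
contact_force: [0.3, -0.0, -0.6]
opening: 0.005
```

```bash
python3 -c "
from h import *
where()
p=snapshot('side');save(p,'s2');C=cloud(p)
cv2.imwrite('pics/s2c.png',cv2.resize(cv2.cvtColor(p['img'],cv2.COLOR_RGB2BGR)[100:280,180:340],None,fx=4,fy=3.3))"
```

```text
t 6.75 sorter 0.1033 0.0738 z 0.0912 world [0.5994 0.075  0.0912] q [ 0.05  0.89 -0.45  1.73  0.6   0.66 -0.44] F [ 0.3 -0.  -0.6] open 0.005 tool y yaw err 0.0011 tilt [-0.0008 -0.0003]
```

View pics/s2c.png

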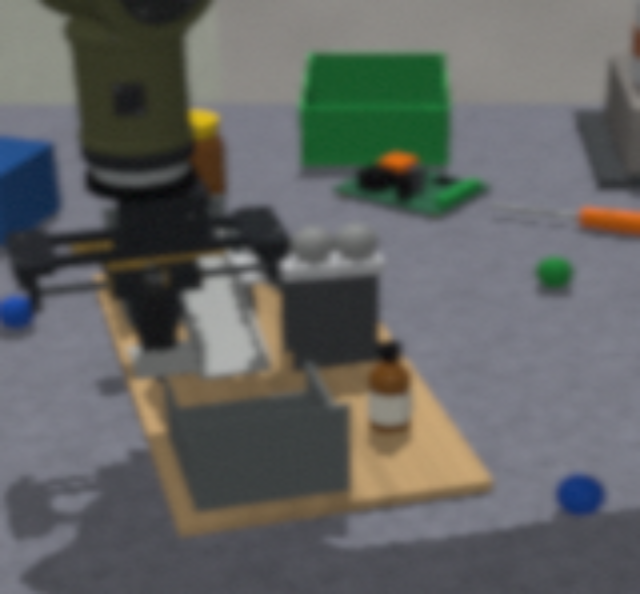

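The gate now slopes to the left. I'll rise straight up.

Emit:
send_rows:
  series:
    - {"grip": 0,"dx": 0,"dy": 0,"dz": -15,"turn": 0}
    - {"grip": 0,"dx": 0,"dy": 0,"dz": -30,"turn": 0}
    - {"grip": 0,"dx": 0,"dy": 0,"dz": -30,"turn": 0}
    - {"grip": 0,"dx": 0,"dy": 0,"dz": -30,"turn": 0}
    - {"grip": 0,"dx": 0,"dy": 0,"dz": -20,"turn": 0}
    - {"grip": 0,"dx": -10,"dy": -25,"dz": 0,"turn": 0}
    - {"grip": 0,"dx": -10,"dy": -30,"dz": 0,"turn": 0}
    - {"grip": 0,"dx": -10,"dy": -30,"dz": 0,"turn": 0}
    - {"grip": 0,"dx": -12,"dy": -30,"dz": 0,"turn": 0}
    - {"grip": 0,"dx": -10,"dy": -30,"dz": 0,"turn": 0}
    - {"grip": 0,"dx": -10,"dy": -30,"dz": 0,"turn": 0}
    - {"grip": 0,"dx": -12,"dy": -25,"dz": 0,"turn": 0}
    - {"grip": 0,"dx": 0,"dy": -12,"dz": 0,"turn": 0}
    - {"grip": 0,"dx": 0,"dy": 0,"dz": 0,"turn": 0}
    - {"grip": 0,"dx": 0,"dy": 0,"dz": 0,"turn": 0}

```text
clock: 8.3
tool_pos: [0.4203, -0.0568, 0.2174]
eef_rot: [0.594, 0.805, 0.001, 0.001]
contact_force: [0.5, -0.4, -0.3]
opening: 0.004
```

```bash
python3 -c "
from h import *
to(-.107,0,.129)
for n in ('wrist','top'):
  p=snapshot(n);save(p,n+'3');C=cloud(p)
  d=C[...,:2]-O;S=np.stack([d@EX,d@EY,C[...,2]],-1);v=p['depth']>0
  def rep(n,m):
    q=S[m&v]
    if len(q):print(n,len(q),q.min(0).round(4),np.median(q,0).round(4),q.max(0).round(4))
  m=(S[...,0]<.05)&(S[...,0]>-.1)&(abs(S[...,1])<.025)&(S[...,2]<.16)
  rep('ball',m&(S[...,2]>.130))
  for a in (-.047,-.03,-.064): rep('balltop%.3f'%a,m&(S[...,2]>.146)&(abs(S[...,0]-a)<.01))
  rep('tabL',(abs(S[...,0]-.102)<.015)&(abs(S[...,1]-.074)<.012)&(abs(S[...,2]-.1)<.04))
  rep('tabR',(abs(S[...,0]-.102)<.015)&(abs(S[...,1]+.074)<.012)&(abs(S[...,2]-.1)<.04))
"
```

```text
t 8.3 sorter -0.1065 0.0002 z 0.2174 world [ 0.4203 -0.0568  0.2174] q [ 0.42  0.52 -0.59  2.16  0.51  0.6  -0.24] F [ 0.5 -0.4 -0.3] open 0.004 tool y yaw err 0.002 tilt [0.0028 0.0007]
tool shift mm [-0.2 -0.7 88.4]
ball 2450 [-0.0812 -0.0136  0.1301] [-0.0465  0.006   0.1449] [-0.0159  0.0193  0.152 ]
balltop-0.047 137 [-0.0567 -0.0051  0.146 ] [-0.0395  0.0034  0.1472] [-0.0371  0.0126  0.1502]
balltop-0.030 546 [-0.0399 -0.0089  0.146 ] [-0.0311  0.0036  0.1487] [-0.02    0.0144  0.152 ]
balltop-0.064 397 [-0.0737 -0.0071  0.146 ] [-0.0648  0.003   0.1475] [-0.0541  0.0142  0.1504]
tabL 377 [0.0874 0.0624 0.0765] [0.1096 0.0746 0.0814] [0.117  0.086  0.1225]
tabR 159 [ 0.1028 -0.0723  0.1223] [ 0.1098 -0.0674  0.1249] [ 0.1169 -0.062   0.1279]
ball 10 [-0.0297 -0.0128  0.1423] [-0.0268 -0.0034  0.1496] [-0.024   0.0028  0.151 ]
balltop-0.030 9 [-0.0297 -0.0089  0.1473] [-0.0268 -0.0032  0.15  ] [-0.0253  0.0028  0.151 ]
tabL 82 [0.0879 0.0622 0.0745] [0.1023 0.0739 0.0808] [0.117  0.0858 0.0871]
tabR 80 [ 0.0875 -0.0833  0.1201] [ 0.1018 -0.0723  0.1264] [ 0.1167 -0.0621  0.1331]
```

View pics/wrist3.png

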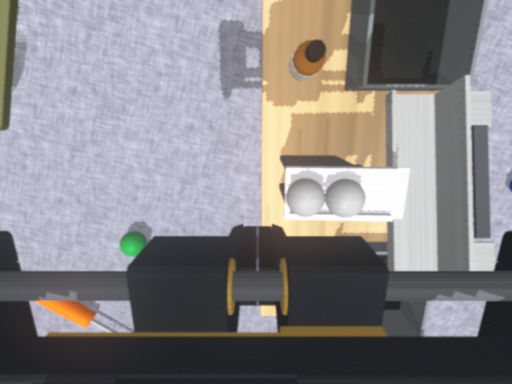

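View pics/top3.png

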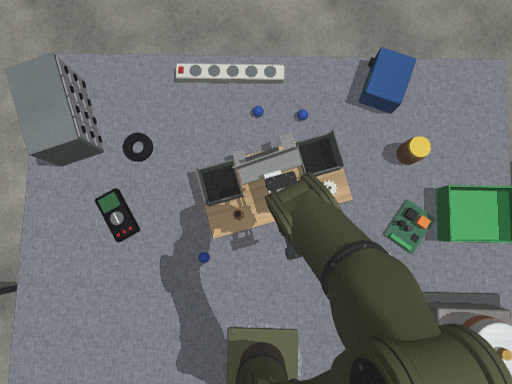

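Emit:
send_rows:
  series:
    - {"grip": 0,"dx": 1,"dy": -1,"dz": 10,"turn": 0}
    - {"grip": 0,"dx": 0,"dy": 0,"dz": 20,"turn": 0}
    - {"grip": 0,"dx": 0,"dy": 0,"dz": 20,"turn": 0}
    - {"grip": 0,"dx": 0,"dy": 0,"dz": 15,"turn": 0}
    - {"grip": 0,"dx": 0,"dy": 0,"dz": 10,"turn": 0}
    - {"grip": 0,"dx": 0,"dy": 0,"dz": 5,"turn": 0}
    - {"grip": 0,"dx": 0,"dy": 0,"dz": 5,"turn": 0}
    - {"grip": 0,"dx": 0,"dy": 0,"dz": 2,"turn": 0}
    - {"grip": 0,"dx": 0,"dy": 0,"dz": 0,"turn": 0}
    - {"grip": 0,"dx": 0,"dy": 0,"dz": 0,"turn": 0}

```text
clock: 9.4
tool_pos: [0.4177, -0.0572, 0.13]
eef_rot: [0.594, 0.804, 0.0, 0.0]
contact_force: [-0.6, 0.0, 0.4]
opening: 0.005
```

```bash
python3 -c "
from h import *
to(-.104,.001,.129)
p=snapshot('side')
cv2.imwrite('pics/s4c.png',cv2.resize(cv2.cvtColor(p['img'],cv2.COLOR_RGB2BGR)[100:280,180:340],None,fx=4,fy=3.3))
p=snapshot('wrist');save(p,'w4')"
```

```text
t 9.4 sorter -0.1091 0.0005 z 0.13 world [ 0.4177 -0.0572  0.13  ] q [ 0.25  0.67 -0.36  2.25  0.74  0.33 -0.44] F [-0.6  0.   0.4] open 0.005 tool y yaw err 0.001 tilt [ 0.0007 -0.0001]
tool shift mm [0.4 5.1 1. ]
```

View pics/s4c.png

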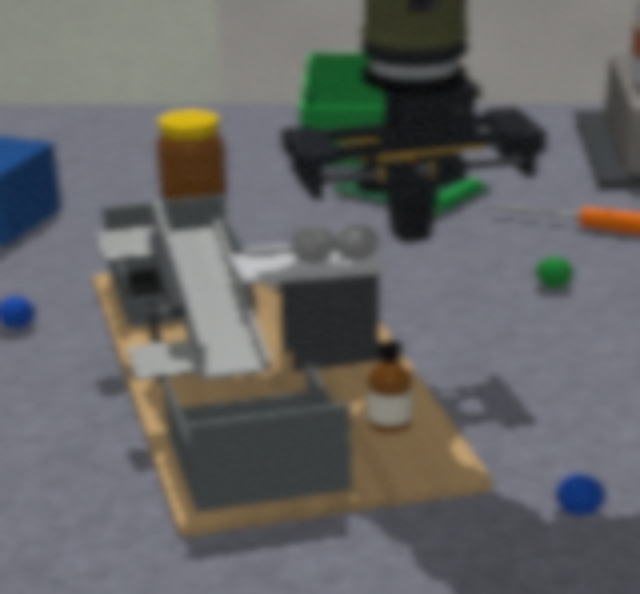

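View pics/w4.png

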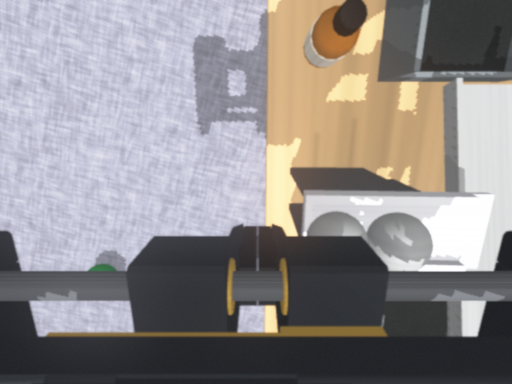

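Emit:
send_rows:
  series:
    - {"grip": 0,"dx": 0,"dy": 3,"dz": 0,"turn": 0}
    - {"grip": 0,"dx": 0,"dy": 3,"dz": 0,"turn": 0}
    - {"grip": 0,"dx": 0,"dy": 3,"dz": 0,"turn": 0}
    - {"grip": 0,"dx": 0,"dy": 3,"dz": 0,"turn": 0}
    - {"grip": 0,"dx": 0,"dy": 3,"dz": 0,"turn": 0}
    - {"grip": 0,"dx": 0,"dy": 3,"dz": 0,"turn": 0}
    - {"grip": 0,"dx": 0,"dy": 3,"dz": 0,"turn": 0}
    - {"grip": 0,"dx": 0,"dy": 3,"dz": 0,"turn": 0}
    - {"grip": 0,"dx": 0,"dy": 3,"dz": 0,"turn": 0}
    - {"grip": 0,"dx": 0,"dy": 3,"dz": 0,"turn": 0}
    - {"grip": 0,"dx": 0,"dy": 3,"dz": 0,"turn": 0}
    - {"grip": 0,"dx": 0,"dy": 3,"dz": 0,"turn": 0}
    - {"grip": 0,"dx": 0,"dy": 3,"dz": 0,"turn": 0}
    - {"grip": 0,"dx": 0,"dy": 3,"dz": 0,"turn": 0}
    - {"grip": 0,"dx": 0,"dy": 3,"dz": 0,"turn": 0}
    - {"grip": 0,"dx": 0,"dy": 0,"dz": 0,"turn": 0}

```text
clock: 11.1
tool_pos: [0.4618, -0.0434, 0.1298]
eef_rot: [0.594, 0.804, 0.001, 0.001]
contact_force: [-0.2, 0.6, 0.9]
opening: 0.008
```

```bash
python3 -c "
from h import *
to(-.03,.001,.13)
p=snapshot('side')
cv2.imwrite('pics/s5c.png',cv2.resize(cv2.cvtColor(p['img'],cv2.COLOR_RGB2BGR)[100:280,180:340],None,fx=4,fy=3.3))"
```

```text
t 11.1 sorter -0.0629 0.0008 z 0.1298 world [ 0.4618 -0.0434  0.1298] q [ 0.26  0.71 -0.42  2.13  0.68  0.43 -0.4 ] F [-0.2  0.6  0.9] open 0.008 tool y yaw err 0.0013 tilt [0.0022 0.0011]
tool shift mm [ 0.1 32.9 -0.1]
```

View pics/s5c.png

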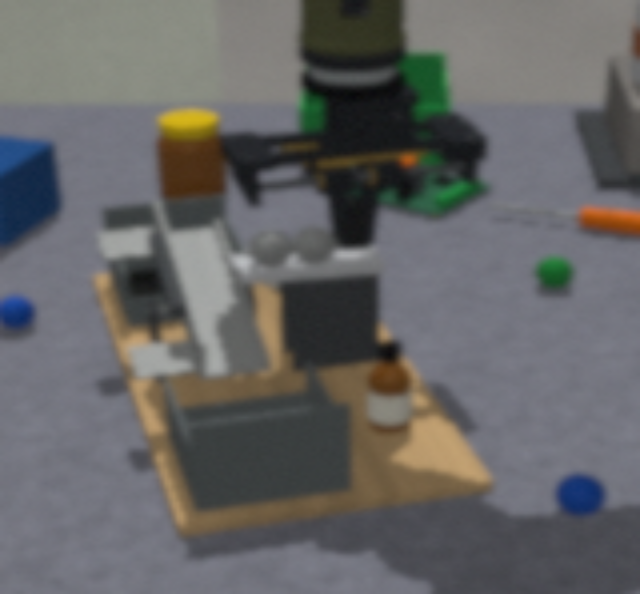

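Emit:
send_rows:
  series:
    - {"grip": 0,"dx": 0,"dy": 3,"dz": -0.5,"turn": 0}
    - {"grip": 0,"dx": 0,"dy": 3,"dz": -0.5,"turn": 0}
    - {"grip": 0,"dx": 0,"dy": 3,"dz": 0,"turn": 0}
    - {"grip": 0,"dx": 0,"dy": 3,"dz": 0,"turn": 0}
    - {"grip": 0,"dx": 0,"dy": 3,"dz": 0,"turn": 0}
    - {"grip": 0,"dx": 0,"dy": 3,"dz": 0,"turn": 0}
    - {"grip": 0,"dx": 0,"dy": 3,"dz": 0,"turn": 0}
    - {"grip": 0,"dx": 0,"dy": 3,"dz": 0,"turn": 0}
    - {"grip": 0,"dx": 0,"dy": 3,"dz": 0,"turn": 0}
    - {"grip": 0,"dx": 0,"dy": 2,"dz": 0,"turn": 0}
    - {"grip": 0,"dx": 0,"dy": 0,"dz": 0,"turn": 0}
    - {"grip": 0,"dx": 0,"dy": 0,"dz": 0,"turn": 0}
    - {"grip": 0,"dx": 0,"dy": 0,"dz": 0,"turn": 0}
    - {"grip": 0,"dx": 0,"dy": 0,"dz": 0,"turn": 0}
    - {"grip": 0,"dx": 0,"dy": 0,"dz": 0,"turn": 0}
    - {"grip": 0,"dx": 0,"dy": 0,"dz": 0,"turn": 0}

```text
clock: 12.75
tool_pos: [0.4883, -0.0354, 0.1307]
eef_rot: [0.594, 0.804, 0.0, 0.0]
contact_force: [-0.2, 0.7, -0.7]
opening: 0.005
```

```bash
python3 -c "
from h import *
to(.003,.001,.131)
p=snapshot('side')
cv2.imwrite('pics/s6c.png',cv2.resize(cv2.cvtColor(p['img'],cv2.COLOR_RGB2BGR)[100:280,180:340],None,fx=4,fy=3.3))"
```

```text
t 12.75 sorter -0.0353 0.0007 z 0.1307 world [ 0.4883 -0.0354  0.1307] q [ 0.25  0.73 -0.45  2.06  0.65  0.5  -0.38] F [-0.2  0.7 -0.7] open 0.005 tool y yaw err 0.001 tilt [0.0002 0.    ]
tool shift mm [ 0.2 38.3 -0.3]
```

View pics/s6c.png

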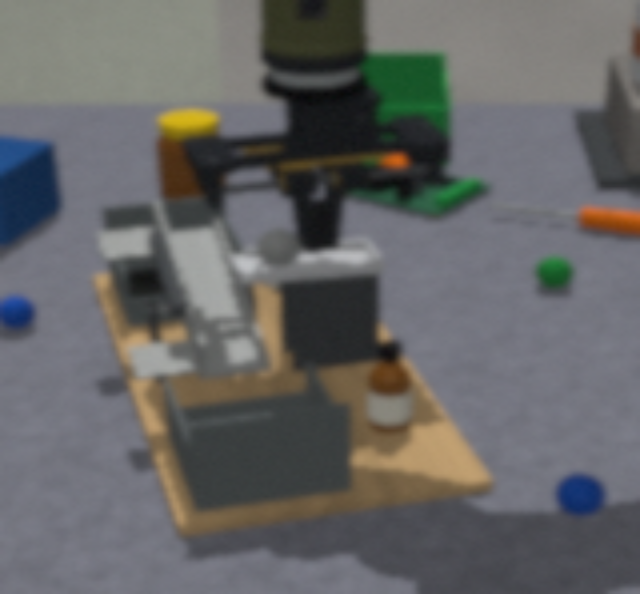

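Emit:
send_rows:
  series:
    - {"grip": 0,"dx": 0,"dy": 3,"dz": 0,"turn": 0}
    - {"grip": 0,"dx": 0,"dy": 3,"dz": 0,"turn": 0}
    - {"grip": 0,"dx": 0,"dy": 3,"dz": 0,"turn": 0}
    - {"grip": 0,"dx": 0,"dy": 3,"dz": 0,"turn": 0}
    - {"grip": 0,"dx": 0,"dy": 3,"dz": 0,"turn": 0}
    - {"grip": 0,"dx": 0,"dy": 3,"dz": 0,"turn": 0}
    - {"grip": 0,"dx": 0,"dy": 3,"dz": 0,"turn": 0}
    - {"grip": 0,"dx": 0,"dy": 3,"dz": 0,"turn": 0}
    - {"grip": 0,"dx": 0,"dy": 3,"dz": 0,"turn": 0}
    - {"grip": 0,"dx": 0,"dy": 3,"dz": 0,"turn": 0}
    - {"grip": 0,"dx": 0,"dy": 3,"dz": 0,"turn": 0}
    - {"grip": 0,"dx": 0,"dy": 0,"dz": 0,"turn": 0}
    - {"grip": 0,"dx": 0,"dy": 0,"dz": 0,"turn": 0}
    - {"grip": 0,"dx": 0,"dy": 0,"dz": 0,"turn": 0}
    - {"grip": 0,"dx": 0,"dy": 0,"dz": 0,"turn": 0}

```text
clock: 14.3
tool_pos: [0.5197, -0.0258, 0.1307]
eef_rot: [0.594, 0.804, 0.0, 0.0]
contact_force: [0.6, 0.5, 0.2]
opening: 0.005
```

```bash
python3 -c "
from h import *
to(.005,.001,.131)
p=snapshot('side')
a=cv2.resize(cv2.cvtColor(p['img'],cv2.COLOR_RGB2BGR)[100:280,180:340],None,fx=2.5,fy=2.5)
p=snapshot('top')
b=cv2.resize(cv2.cvtColor(p['img'],cv2.COLOR_RGB2BGR)[90:270,180:340],None,fx=2.5,fy=2.5)
cv2.imwrite('pics/s7c.png',np.hstack([a,b]))"
```

```text
t 14.3 sorter -0.0024 0.0007 z 0.1307 world [ 0.5197 -0.0258  0.1307] q [ 0.24  0.76 -0.47  1.97  0.62  0.56 -0.35] F [0.6 0.5 0.2] open 0.005 tool y yaw err 0.001 tilt [ 0.0001 -0.    ]
tool shift mm [ 0.3  7.4 -0.3]
```

View pics/s7c.png

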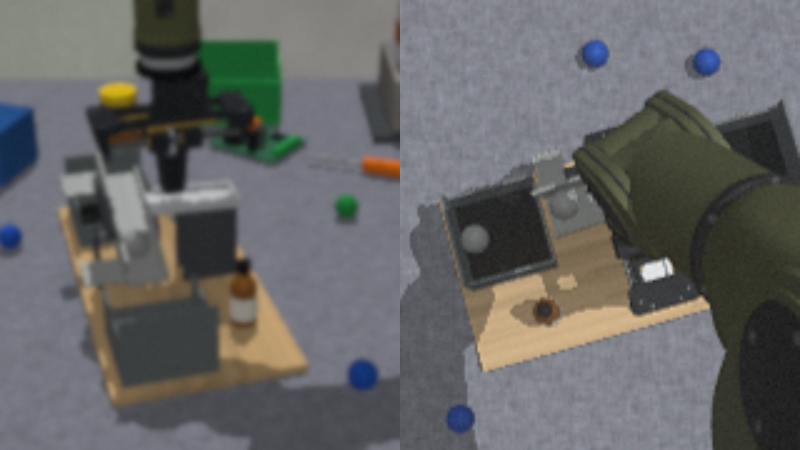

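Emit:
send_rows:
  series:
    - {"grip": 0,"dx": 0,"dy": 0,"dz": -5,"turn": 0}
    - {"grip": 0,"dx": 0,"dy": 0,"dz": -15,"turn": 0}
    - {"grip": 0,"dx": 0,"dy": 0,"dz": -25,"turn": 0}
    - {"grip": 0,"dx": 0,"dy": 0,"dz": -30,"turn": 0}
    - {"grip": 0,"dx": 0,"dy": 0,"dz": -30,"turn": 0}
    - {"grip": 0,"dx": 0,"dy": -20,"dz": -20,"turn": 0}
    - {"grip": 0,"dx": -20,"dy": -20,"dz": 0,"turn": 0}
    - {"grip": 0,"dx": -30,"dy": -20,"dz": 0,"turn": 0}
    - {"grip": 0,"dx": -30,"dy": -20,"dz": 0,"turn": 0}
    - {"grip": 0,"dx": -30,"dy": -20,"dz": 0,"turn": 0}
    - {"grip": 0,"dx": -30,"dy": -10,"dz": 0,"turn": 0}
    - {"grip": 0,"dx": -30,"dy": 0,"dz": 0,"turn": 0}
    - {"grip": 0,"dx": -30,"dy": 0,"dz": 0,"turn": 0}
    - {"grip": 0,"dx": -30,"dy": 0,"dz": 0,"turn": 0}
    - {"grip": 0,"dx": -20,"dy": 0,"dz": 0,"turn": 0}
    - {"grip": 0,"dx": 0,"dy": 0,"dz": 0,"turn": 0}
    - {"grip": 0,"dx": 0,"dy": 0,"dz": 0,"turn": 0}
    - {"grip": 0,"dx": 0,"dy": 0,"dz": 0,"turn": 0}

```text
clock: 16.2
tool_pos: [0.4878, -0.2953, 0.256]
eef_rot: [0.593, 0.805, 0.0, -0.0]
contact_force: [0.3, -0.3, -1.0]
opening: 0.006
```

```bash
python3 -c "
from h import *
where()
p=snapshot('side')
a=cv2.resize(cv2.cvtColor(p['img'],cv2.COLOR_RGB2BGR)[100:280,180:340],None,fx=2.5,fy=2.5)
p=snapshot('top')
b=cv2.resize(cv2.cvtColor(p['img'],cv2.COLOR_RGB2BGR)[90:270,180:340],None,fx=2.5,fy=2.5)
save(p,'top8')
cv2.imwrite('pics/s8c.png',np.hstack([a,b]))"
```

```text
t 16.2 sorter -0.1117 -0.2476 z 0.256 world [ 0.4878 -0.2953  0.256 ] q [ 0.83  0.65 -0.63  1.7   0.46  0.94  0.32] F [ 0.3 -0.3 -1. ] open 0.006 tool y yaw err 0.0033 tilt [-0.0003  0.0008]
```

View pics/s8c.png

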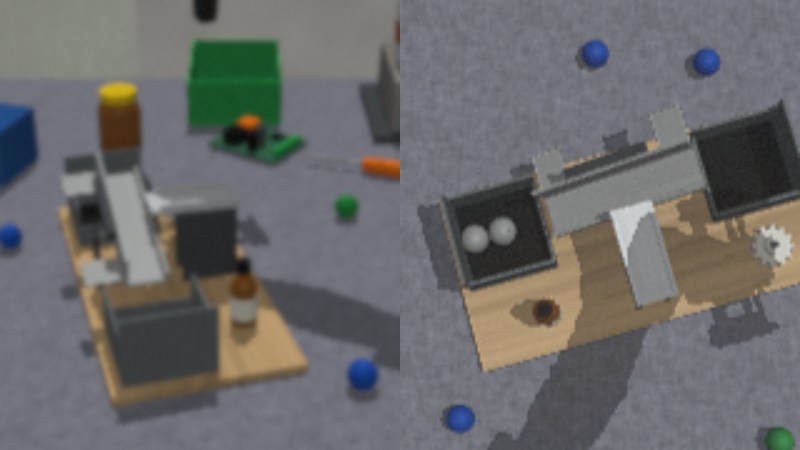

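View pics/top8.png

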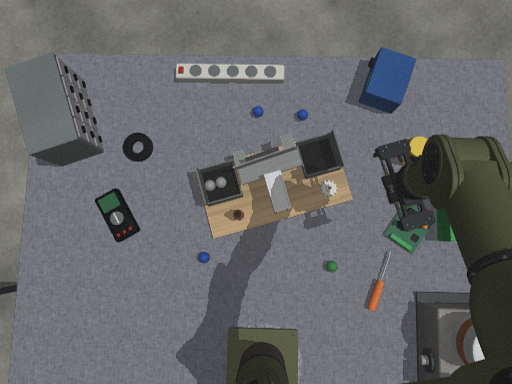

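Both balls are in the left tray, the gate is down on the left, and the arm is clear of everything.

```bash
python3 -c "
from h import *
print(finish_job())"
```

```text
the job is handed in; nothing more can be done
None
```

The job is done and handed in at about 16 s: both steel balls are at rest in the left tray. I pressed the raised left tab down with the shut fingertips until the gate rocked over. Then I pushed the balls along the ledge, and they dropped over the lip and rolled down the gate one after the other.

- **Gate:** After pressing, the left tab measured about 81 mm and the right about 126 mm. In the last pictures the gate still slopes to the left.
- **Balls:** The last top picture shows both side by side in the left tray, with the ledge and the right tray empty.
- **Other things on the bench:** By eye, the bottle, gear, other balls and other items look unmoved in the final pictures. I did not measure their positions. The arm hid part of the circuit board and jar in the last top picture, but both show in the last side picture.
- **Robot:** It finished about 256 mm above the table and clear of everything. The contact-force readings after each move were around 1 N or less.

My first move call was refused because some row fields were missing. Nothing moved, and I sent it again with every field filled in. No check failed or disagreed.

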